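# Hold a batch slide home in the slanted code reader

### The job

Book out this baking tray: take the clear slide with the white frosted end from the slide rack, leaving the amber-ended one standing and the loose cake and marker alone, and push it frosted end first, label up, into the slanted slot of the code reader. Its notched corner must meet the key in the slot's upper inner corner, so it goes fully home against the red spring stop only the right way round. Finish while still holding it pushed home: the spring would push it out again.

Things in the scene. Friction and masses are not known exactly. Their poses are not given: they have to be found in the camera images.
- white_slide_center (a point): Centre of the loose clear acrylic slide, 130 x 42 x 8 mm, 55 g, standing on a long edge in the rack. x: along it to its white frosted end (last 38 mm); y: out of the label face (the 130 x 42 face with the black square code); z: to the notched long edge, up in the rack. A 12 mm (x) by 10 mm (z) notch is cut from the corner +x, +z. Pinch the 8 mm across the clear part, 20 to 35 mm from here to -x.
- white_slide_label (a point): Centre of the white slide's frosted label: on the label face, 44 mm from the slide's centre along its x, 4 mm along its y; same axes. With the notch at the top and the label face towards you, the frosted end is at your left.
- amber_slide_center (a point): Centre of the other loose slide, same shape and size, with an amber frosted end pointing the opposite way, in the rack's other place. To be left standing. Which slide stands in which place varies.
- slide_rack: Fixed rack, 146 x 112 mm, 44 mm high, origin under its centre, x along the slides. May stand turned far round. Slides stand 60 mm apart (y = +30 and -30 mm), lower edge 20 mm above the table, top 62 mm, ends in 10 mm wide, 24 mm deep grooves of blue cheeks (54 to 72 mm either side of the middle). Between the cheeks it is open down to a 6 mm base: room for fingers on both sides of a slide.
- reader_channel: Slot of the reader, tilted 45 degrees. Origin on its centre line, 95 mm above the table. x: into the slot, level; y: out of the bed, up to the left (the label must face this way); z: up the slope to the right. Inside 11 mm in y, 45 mm in z, straight from x = -20 mm; lips 4 mm thick cover 5 mm of each long edge. Slide home: aligned with these axes, front edge at x = +20 mm, centre at x = -45 mm.
- reader_mouth (a point): Centre of the slot's flared black mouth, 35 mm before the channel's origin (x = -35 mm), same axes; the flare is about 6 mm wider than the slot on each side and 14 mm long. Before the mouth there is free space for the hand, but for the reader's foot, 18 mm high, which reaches 13 mm farther out.
- reader_key (a point): Front of the black key block in the slot's upper inner corner (x = +10 mm, z = +18 mm from the channel's origin; it fills 8.5 mm of the width). Same axes as the channel. It enters the slide's notch; any other corner stops here, 10 mm short of home.
- reader: The fixed code reader, grey foot 116 x 150 mm; origin under the slot's origin, on the table, z up, x as the slot's. A camera head hangs over the slot on the left, 48 to 92 mm from the slot's origin along its y, on a post behind the slot; the highest part is 175 mm above the table.
- reader_stop (a joint): Red spring plunger, 11 mm thick, on the slot's centre line: 0 = out, its tip at x = +10 mm of the channel; 0.010 m = fully home against a hard stop. It pushes back with 2 N at first, 5 N fully home.
- spare_cake: A loose moon cake, 74 mm across, 30 mm high, on the table near the work; to be left alone. Origin at its underside.
- marker_black: A loose black marker pen, 138 mm long, on the table near the work; to be left alone.
Mind the look-alikes: they are no part of the job. Leave any blue look-alike of the part that bears white_slide_center alone.

How it is judged:
By the outcome, as a careful person would: the job done as asked, in the order asked, and still so for the second after the job is handed in, while the arm keeps its last pose, push and grip.
It also fails if it takes over 45 s, if anything falls off the work surface, if the arm or the gripper's body presses on something with over 40 N, if the wrist force passes 120 N, or if a joint passes its speed limit or range.

### The arm

A 6-joint arm with a two-finger parallel gripper is mounted at the origin on a cart in front of the work surface, level with it; the furniture and walls round the work are solid. World frame = base frame: x ahead of the robot, y to its left, z up, the work surface at z = 0. Lengths are in m, angles in rad, forces in N, time in s.
With the tool pointing down it reaches from about 0.3 to 0.875 m from the base axis. Payload 4.2 kg.
Tool frame: the origin (TCP) lies at the very end of the fingers, on their centre line; the grasp point (between the pads) lies env.grip_point_offset behind it (env.grip_point_offset is the distance from the TCP to the grasp point, in m); z points along the fingers, y is the line along which they close (so a half turn about z gives the same grasp; the last joint's range is limited). The gripper opens to 85 mm and grips with 20 to 120 N. Pads are 22 mm wide; open, the fingers measure 114 mm over their backs; the gripper's body (76 mm by 85 mm) begins 54 mm behind the grasp point. The pads swing forward as they close: fully open they stand 13 mm farther back than shut.
Start: joints at [-1.338, 0.32, 1.565, -0, 1.257, -0.02], TCP at [0.144, -0.557, 0.231] pointing down, gripper open.
Joint ranges: [-3.11, 3.11], [-0.84, 2.01], [0.21, 2.61], [-1.34, 4.49], [0.05, 2.63], [-2.56, 2.56]. Speed limits (rad/s): [2.57, 2.57, 3.14, 3.14, 3.14, 3.14].

### API

Orientations are given as a unit quaternion [x, y, z, w].
In Python, from cell import env, jaws, kinematics, sense, read_camera, camera_params, ticket, spotter gives the robot as it stands. Calls block until the motion is done:
- env.goto(position, orientation): joint-space move of the TCP to a pose.
- env.move_linear(position, ori=None, max_speed=0.15): straight line of the TCP; ori=None keeps the orientation; max_speed is the mean speed in m/s.
- env.movej(angles): joint-space move.
- jaws.grip(opening): opening from 0.0 (shut) to 1.0 (fully open); the grip force is fixed at half the most; returns when the fingers have stopped.
- env.pause(seconds).
- kinematics.solve_ik(position, orientation): joint angles nearest the present ones, or None.
- sense(): the state.
- read_camera(name): name is "scene" or "side" or "wrist"; returns the picture (480x640x3 uint8, red, green, blue); there is no depth.
- camera_params(name): a dict with "fov_y" (degrees; the focal length in pixels is half the picture's height over the tangent of half this angle, whatever the lens; pixels are square), "cx", "cy" (the principal point, pixels), "T" (4x4, takes a point from camera to world coordinates). Camera axes: x right, y up, looking along -z (the intrinsics and any distortion apply to the point x, -y, -z); pixel columns grow to the right and rows downward; lengths in m; the calibration is good to about 2 mm. A picture is of the moment at which its call begins: read the wrist's pose just before it. camera_params takes no time and is no camera call; for the wrist camera it gives the pose at the moment of the call.
A pose or a line that the arm cannot do raises env.PlanningError and nothing moves.
- ticket.close_job(): hands the job in; it is judged then, once.
Trained networks look in the newest picture that a camera, given by its name, has taken for a name from the list of things; names that differ only in an ending like _2 or _b are one class to them, and where a whole thing is asked for, a point or a joint stands for the part that bears it (a point fixed in the world has none). Each returns a list of dicts, best first, with "conf" (0 to 1); they miss things now and then, are a little off and sometimes report something else, mostly with a low value. They report only what shows in the picture. A call takes as long as a camera call. They do not tell look-alikes from the thing itself.
- spotter.search_frame(camera, label): "rect" ([left, top, right, bottom] in pixels, round what is visible of it).
- spotter.pinpoint(camera, label): "at" ([column, row] in pixels: a listed point, or the origin of a listed thing).
The state is a dict: "clock": time; "joint_pos": joint angles; "dq": joint speeds; "joint_torque": joint torques, N m; "tool_pos": TCP position; "ee_rot": TCP orientation; "force": force on the tool from outside, world axes, zero at the start; "wrist_torque": the same for the moment, N m; "gripper_width": opening from 0.0 (shut) to 1.0 (fully open); "finger_force": force on a finger pad.
Only numpy, scipy, OpenCV 4.12 (cv2) and the standard library are available. Lean on these libraries where they do the work, as an engineer would, in place of code of your own. Each camera call takes 0.05 s, during which the arm holds its last target. There are 200 camera calls.

## Working session

There is one attempt and no reset: what is moved stays moved. The work goes in short steps, each a Python script; the robot and the scene stay as the last script left them, time stands still between calls to the robot, and variables do not carry over. Pictures are saved under pics/ and viewed, at most 10 in all, crops included, and the job is handed in when it is done.

```bash
ls; mkdir -p pics; python3 - <<'E'
from cell import *
import cv2,numpy as np
ims=[]
for c in ["scene","side"]:
    im=read_camera(c); cv2.imwrite(f"pics/{c}0.png",im[:,:,::-1])
    p=camera_params(c); print(c,p["fov_y"],p["cx"],p["cy"],{k:v for k,v in p.items() if k not in("T","fov_y","cx","cy")}); print(np.round(p["T"],3).tolist())
    for l in ["white_slide_center","white_slide_label","amber_slide_center","slide_rack","reader_channel","reader_mouth","reader_key","reader","spare_cake","marker_black"]:
        print(l,[(np.round(d["at"]).tolist(),round(d["conf"],2)) for d in spotter.pinpoint(c,l)][:3])
print(sense()["clock"],env.grip_point_offset)
E
```

```text
pics
scene 48.50973334336148 312.2490496979304 235.7905360996719 {}
[[-0.877, 0.296, -0.377, 0.054], [-0.479, -0.522, 0.705, 0.763], [0.012, 0.8, 0.6, 0.844], [0.0, 0.0, 0.0, 1.0]]
white_slide_center [([379.0, 209.0], 0.87), ([334.0, 234.0], 0.44)]
white_slide_label [([389.0, 214.0], 0.8), ([331.0, 227.0], 0.44)]
amber_slide_center [([360.0, 237.0], 0.69), ([353.0, 297.0], 0.68)]
slide_rack [([347.0, 250.0], 0.76)]
reader_channel [([204.0, 294.0], 0.94), ([336.0, 236.0], 0.21)]
reader_mouth [([219.0, 302.0], 0.92), ([358.0, 236.0], 0.53)]
reader_key [([201.0, 286.0], 0.55), ([321.0, 369.0], 0.32)]
reader [([207.0, 328.0], 0.88)]
spare_cake [([200.0, 286.0], 0.59)]
marker_black [([324.0, 366.0], 0.77)]
side 50.379586984792866 314.7957056220003 238.0573932424184 {}
[[-0.997, -0.038, 0.064, 0.587], [0.074, -0.433, 0.898, 1.081], [-0.007, 0.901, 0.435, 0.654], [0.0, 0.0, 0.0, 1.0]]
white_slide_center [([316.0, 210.0], 0.88), ([308.0, 234.0], 0.65)]
white_slide_label [([299.0, 232.0], 0.73), ([330.0, 212.0], 0.64)]
amber_slide_center [([323.0, 227.0], 0.71), ([307.0, 234.0], 0.51)]
slide_rack [([318.0, 245.0], 0.87)]
reader_channel [([262.0, 290.0], 0.98)]
reader_mouth [([281.0, 291.0], 0.88)]
reader_key [([259.0, 281.0], 0.58)]
reader [([266.0, 330.0], 0.74)]
spare_cake [([356.0, 272.0], 0.64)]
marker_black [([386.0, 315.0], 0.8)]
1.1 0.0187
```

View both.

View pics/scene0.png

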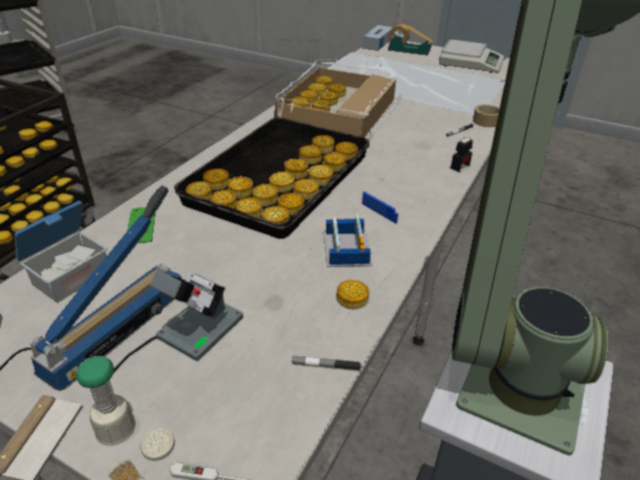

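View pics/side0.png

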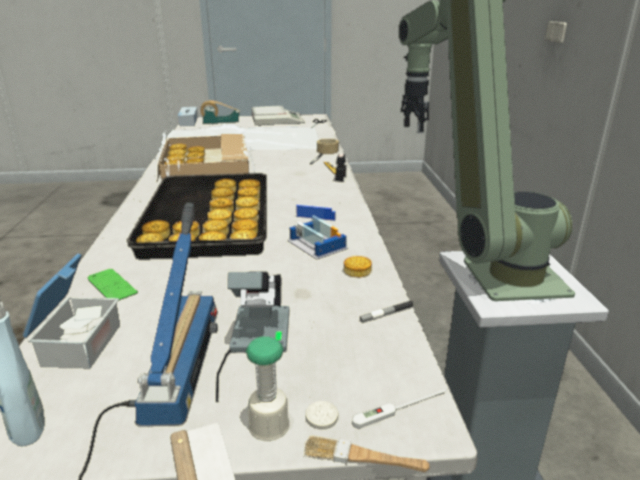

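```bash
cat > h.py <<'E'
from cell import *
import cv2,numpy as np
from scipy.spatial.transform import Rotation as R
def ray(p,uv):
    f=240/np.tan(np.radians(p["fov_y"])/2); T=np.array(p["T"])
    d=T[:3,:3]@np.array([(uv[0]-p["cx"])/f,-(uv[1]-p["cy"])/f,-1]); return T[:3,3],d/np.linalg.norm(d)
def onz(p,uv,z):
    o,d=ray(p,uv); return o+d*(z-o[2])/d[2]
def tri(obs):
    A=0;b=0
    for p,uv in obs:
        o,d=ray(p,uv);M=np.eye(3)-np.outer(d,d);A=A+M;b=b+M@o
    x=np.linalg.solve(A,b); 
    return x,[round(float(np.linalg.norm(np.cross(x-ray(p,uv)[0],ray(p,uv)[1]))),4) for p,uv in obs]
def proj(p,X):
    f=240/np.tan(np.radians(p["fov_y"])/2); T=np.array(p["T"])
    X=np.atleast_2d(X); c=(X-T[:3,3])@T[:3,:3]
    return np.c_[p["cx"]-f*c[:,0]/c[:,2], p["cy"]+f*c[:,1]/c[:,2]]
def down(yaw):  # tool z down, tool y horizontal: closing line at yaw+90
    return (R.from_euler('z',yaw)*R.from_euler('x',np.pi)).as_quat()
E
python3 - <<'E'
from h import *
s=camera_params("scene");d=camera_params("side")
for n,a,b in [("rack",(347,250),(318,245)),("chan",(204,294),(262,290)),("mouth",(219,302),(281,291)),("reader",(207,328),(266,330)),("cake",(353,297),(357,270)),("marker",(324,363),(386,313)),("blue",(379,207),(316,212))]:
    print(n,tri([(s,a),(d,b)]))
w=camera_params("wrist"); t=sense()
Tt=np.eye(4);Tt[:3,:3]=R.from_quat(t["ee_rot"]).as_matrix();Tt[:3,3]=t["tool_pos"]
print(np.round(np.linalg.inv(Tt)@np.array(w["T"]),3),w["fov_y"])
E
```

```text
rack (array([ 0.48289498, -0.22731045, -0.00370587]), [0.0026, 0.0026])
chan (array([0.63139122, 0.15577501, 0.08722578]), [0.0029, 0.0029])
mouth (array([0.59178299, 0.15792862, 0.08442724]), [0.0024, 0.0024])
reader (array([ 0.62855667,  0.16484709, -0.00673882]), [0.0008, 0.0008])
cake (array([ 0.39357083, -0.07416762, -0.00309471]), [0.001, 0.001])
marker (array([0.35982069, 0.13386942, 0.00217056]), [0.0002, 0.0002])
blue (array([ 0.47495842, -0.41399021,  0.02164533]), [0.0014, 0.0014])
[[-0.     0.952  0.308  0.08 ]
 [ 1.     0.001 -0.001 -0.   ]
 [-0.001  0.308 -0.952 -0.142]
 [ 0.     0.     0.     1.   ]] 64.02548454780472
```

```bash
python3 - <<'E'
from h import *
import json
def look(n,pos,yaw,labels):
    env.goto(pos,down(yaw)); env.pause(.2); p=camera_params("wrist"); im=read_camera("wrist")
    cv2.imwrite(f"pics/{n}.png",im[:,:,::-1]); json.dump({k:np.array(v).tolist() for k,v in p.items()},open(n+".json","w"))
    print(n,sense()["joint_pos"])
    for l in labels: print(l,[(np.round(d["at"],1).tolist(),round(d["conf"],2)) for d in spotter.pinpoint("wrist",l)][:3])
look("rack1",[0.51,-0.227,0.22],0,["white_slide_center","white_slide_label","amber_slide_center","slide_rack"])
look("read1",[0.60,0.15,0.27],0,["reader_channel","reader_mouth","reader_key","reader"])
print(sense()["clock"])
E
```

```text
rack1 [-4.40532817e-01  3.00721810e-01  1.62153035e+00 -7.06049950e-05
  1.21928314e+00  1.13134175e+00]
white_slide_center [([310.2, 209.0], 0.95), ([533.4, 238.0], 0.85)]
white_slide_label [([355.4, 178.9], 0.84), ([514.4, 277.9], 0.82)]
amber_slide_center [([347.7, 264.7], 0.61)]
slide_rack [([329.7, 223.6], 0.91)]
read1 [ 2.24844961e-01  3.69317758e-01  1.39250880e+00 -1.15452153e-04
  1.37988085e+00  1.79711077e+00]
reader_channel [([309.4, 175.0], 0.98), ([322.5, 174.5], 0.28)]
reader_mouth [([307.4, 220.1], 0.91)]
reader_key [([322.2, 172.8], 0.95)]
reader [([311.9, 163.3], 0.73)]
5.2417
```

View pics/rack1.png

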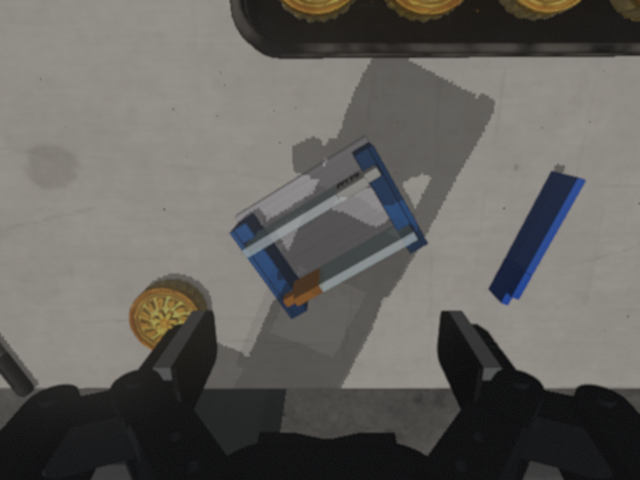

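View pics/read1.png

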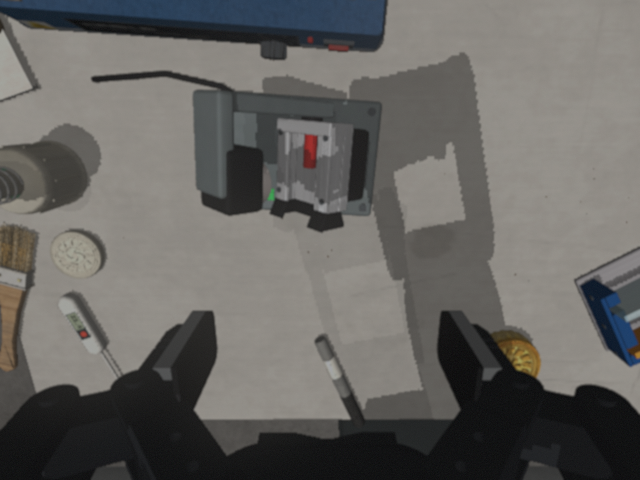

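```bash
python3 - <<'E'
import cv2,numpy as np
a=cv2.imread("pics/rack1.png")[130:330,225:435]; b=cv2.imread("pics/read1.png")[80:240,190:390]
cv2.imwrite("pics/ca.png",cv2.resize(a,None,fx=3,fy=3,interpolation=cv2.INTER_CUBIC))
cv2.imwrite("pics/cb.png",cv2.resize(b,None,fx=3.5,fy=3.5,interpolation=cv2.INTER_CUBIC))
E
```

```text
(no output)
```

View pics/ca.png

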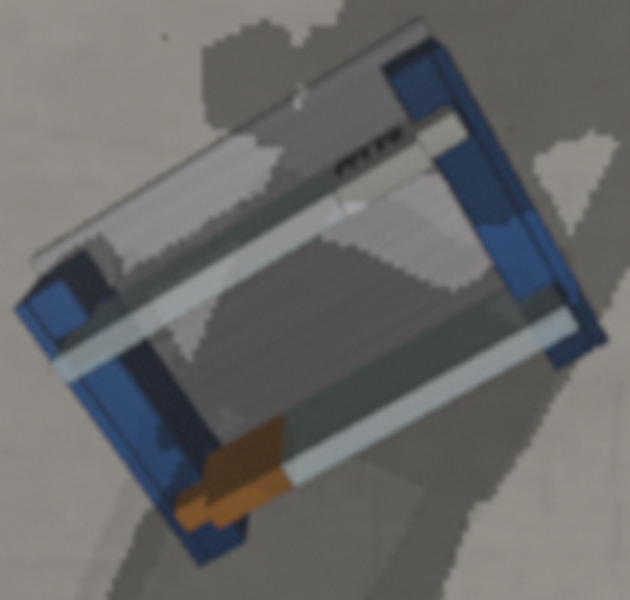

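View pics/cb.png

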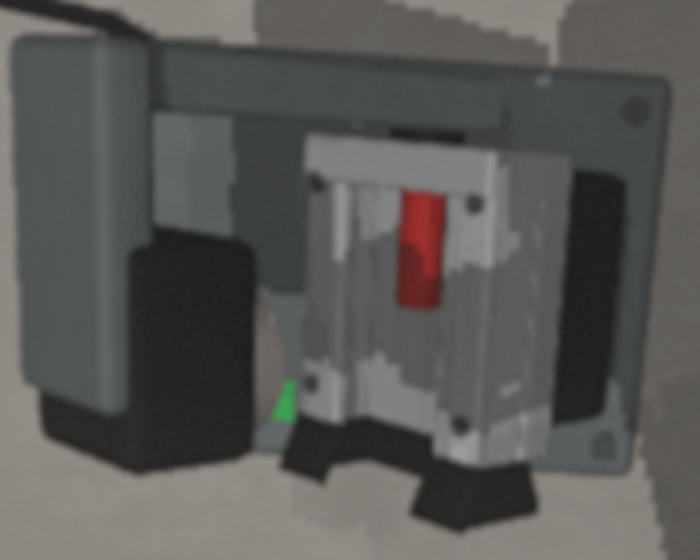

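```bash
python3 - <<'E'
from h import *
import json
L=lambda n:{k:(np.array(v) if k=="T" else v) for k,v in json.load(open(n+".json")).items()}
p=L("rack1"); f=lambda u,v:(225+u/3-.33,130+v/3-.33)
A=onz(p,f(62,371),.062);B=onz(p,f(428,148),.062);C=onz(p,f(460,124),.052)
am0=onz(p,f(575,320),.062); am1=onz(p,f(205,508),.062)
for n,P in zip("ABC",[A,B,C]): print(n,P)
x=(C-A)[:2]; print("len",np.linalg.norm(x),np.linalg.norm((B-A)[:2]),"yaw",np.degrees(np.arctan2(x[1],x[0])),np.degrees(np.arctan2(*(B-A)[1::-1])))
print("centre",(A+C)/2, "amber",am0,am1,np.linalg.norm(am0-am1))
# rack outline corners z=.044
for c in [(15,308),(205,565),(608,340),(435,40)]: print("rk",onz(p,f(*c),.044))
p=L("read1"); g=lambda u,v:(190+u/3.5-.36,80+v/3.5-.36)
tip=onz(p,g(418.5,307),.095);bk=onz(p,g(422.5,192),.0975)
print("plunger",tip,bk,np.degrees(np.arctan2(*(bk-tip)[1::-1])))
fr=onz(p,g(632,473),.018);rr=onz(p,g(670,80),.018);rl=onz(p,g(165,40),.018)
print("foot",fr,rr,rl,np.degrees(np.arctan2(*(rr-fr)[1::-1])),np.degrees(np.arctan2(*(rl-rr)[1::-1]))-90,np.linalg.norm(rr-fr))
print("chan",onz(p,(309.4,175),.095),"mouth",onz(p,(307.4,220.1),.095),"key",onz(p,(322.2,172.8),.095+.018*.707))
E
```

```text
A [ 0.48006059 -0.1598387   0.062     ]
B [ 0.54165761 -0.25925645  0.062     ]
C [ 0.546474   -0.26868625  0.052     ]
len 0.12750894300548749 0.11695333669040016 yaw -58.610518575160214 -58.218570261703874
centre [ 0.5132673  -0.21426248  0.057     ] amber [ 0.49460065 -0.30085974  0.062     ] [ 0.43800082 -0.19822686  0.062     ] 0.11720515933618866
rk [ 0.49284195 -0.14353553  0.044     ]
rk [ 0.40931743 -0.19593018  0.044     ]
rk [ 0.48278681 -0.31532083  0.044     ]
rk [ 0.56778918 -0.26216002  0.044     ]
plunger [0.63896491 0.16328141 0.095     ] [0.66503579 0.16185717 0.0975    ] -3.1269331065399872
foot [0.57922946 0.10301884 0.018     ] [0.69105551 0.09619854 0.018     ] [0.70164142 0.23491723 0.018     ] -3.4901612149232744 -4.363902962539569 0.11203384034002668
chan [0.63272957 0.1632257  0.095     ] mouth [0.5943478  0.16553879 0.095     ] key [0.63632912 0.15255053 0.107726  ]
```

```bash
cat >> h.py <<'E'
SX=np.radians(-58.4); SC=np.array([.5135,-.214,.041])
def slideR_rack(): return R.from_euler('z',SX).as_matrix()
def chanR(yaw): return R.from_euler('z',yaw).as_matrix()@np.array([[1,0,0],[0,.5**.5,.5**.5],[0,-.5**.5,.5**.5]]).T@np.eye(3)
# columns x,y,z: y=(0,a,a), z=(0,-a,a)
def chanR(yaw):
    a=.5**.5; return R.from_euler('z',yaw).as_matrix()@np.array([[1,0,0],[0,a,-a],[0,a,a]])
def tool(S,s): # slide axes -> tool quat; tool x = s*slide x, tool z=-slide z
    x=s*S[:,0]; z=-S[:,2]; return R.from_matrix(np.c_[x,np.cross(z,x),z]).as_quat()
GX,GZ=-.030,.006   # grasp point in slide frame
def tcp(S,c): return c+S@np.array([GX,0,GZ-env.grip_point_offset])
E
python3 - <<'E'
from h import *
import json
CO=np.array([.630,.1635,.095]);C=chanR(np.radians(-3.5));S=slideR_rack()
for s in (1,-1):
    print("s",s)
    for n,Rm,c in [("grasp",S,SC),("lift",S,SC+[0,0,.12]),("pre",C,CO+C@[-.18,0,0]),("mouth",C,CO+C@[-.11,0,0]),("home",C,CO+C@[-.045,0,0])]:
        q=kinematics.solve_ik(tcp(Rm,c),tool(Rm,s)); print(n,None if q is None else np.round(q,2),np.round(tcp(Rm,c),3))
env.goto([0.65,0.165,0.27],down(np.pi)); env.pause(.2)
p=camera_params("wrist");im=read_camera("wrist");json.dump({k:np.array(v).tolist() for k,v in p.items()},open("read2.json","w"))
u=proj(p,CO)[0];print(u,[(d["at"],d["conf"]) for l in("reader_channel","reader_mouth") for d in spotter.pinpoint("wrist",l)[:1]])
x0,y0=int(u[0])-80,int(u[1])-70;print(x0,y0)
cv2.imwrite("pics/cc.png",cv2.resize(im[y0:y0+150,x0:x0+190,::-1],None,fx=4,fy=4,interpolation=cv2.INTER_CUBIC))
print(sense()["clock"])
E
```

```text
s 1
grasp [-0.38  0.47  1.92 -0.    0.75  2.21] [ 0.498 -0.188  0.028]
lift [-0.38  0.32  1.79 -0.    1.03  2.21] [ 0.498 -0.188  0.148]
pre [-0.12  0.39  2.24  1.07  0.93  0.65] [0.421 0.185 0.086]
mouth [-0.12  0.46  2.08  1.02  0.97  0.75] [0.491 0.181 0.086]
home [-0.11  0.53  1.93  0.98  1.02  0.84] [0.556 0.177 0.086]
s -1
grasp [-0.38  0.47  1.92 -0.    0.75 -0.94] [ 0.498 -0.188  0.028]
lift [-0.38  0.32  1.79 -0.    1.03 -0.94] [ 0.498 -0.188  0.148]
pre [-0.12  0.39  2.24  1.07  0.93 -2.49] [0.421 0.185 0.086]
mouth [-0.12  0.46  2.08  1.02  0.97 -2.39] [0.491 0.181 0.086]
home [-0.11  0.53  1.93  0.98  1.02 -2.31] [0.556 0.177 0.086]
[324.66787936 187.8895551 ] [([331.2, 143.3], 0.8)]
244 117
8.2417
```

View pics/cc.png

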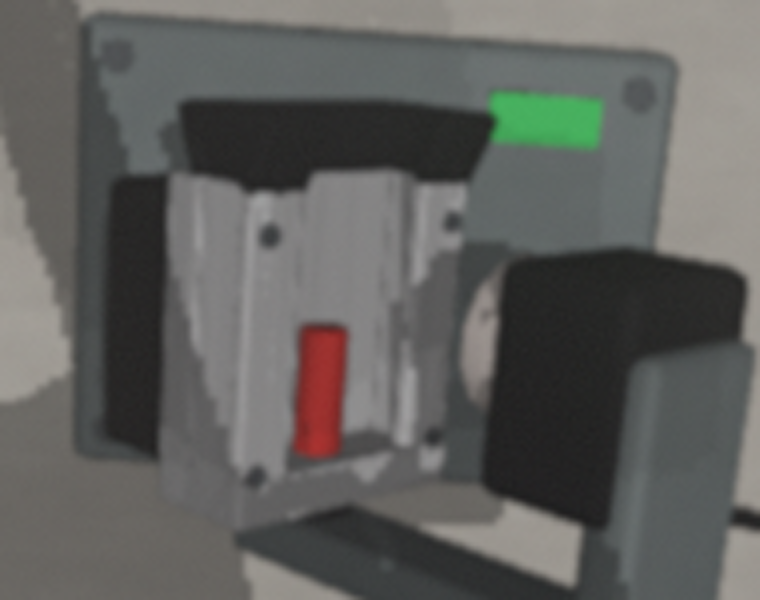

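```bash
python3 - <<'E'
from h import *
import json
p={k:(np.array(v) if k=="T" else v) for k,v in json.load(open("read2.json")).items()}; g=lambda u,v:(244+u/4-.375,117+v/4-.375)
a=lambda P,Q:np.degrees(np.arctan2(*(Q-P)[1::-1]))
tip=onz(p,g(323,327),.0955);bk=onz(p,g(318,456),.097);print(tip,bk,a(tip,bk))
f1=onz(p,g(88,14),.018);f2=onz(p,g(678,58),.018);b1=onz(p,g(74,457),.018);print(f1,f2,b1,a(f1,f2)-90,a(f1,b1))
# grasp approach
S=slideR_rack();q=tool(S,-1)
jaws.grip(.45)
env.goto(tcp(S,SC+[0,0,.075]),q)
print(sense()["gripper_width"],sense()["clock"])
pw=camera_params("wrist");im=read_camera("wrist");cv2.imwrite("pics/pre.png",im[:,:,::-1])
ends=[SC+S@[d,0,.021] for d in(-.065,.053)];print(proj(pw,ends), proj(pw,tcp(S,SC)+S@[0,0,.04]))
E
```

```text
[0.63876053 0.16324053 0.0955    ] [0.66651384 0.16211945 0.097     ] -2.3131740177397
[0.57720243 0.10523987 0.018     ] [0.58763324 0.25051618 0.018     ] [0.6905852  0.09587909 0.018     ] -4.106777227680439 -4.719581728705446
0.44761959802934936 10.3167
[[322.40696999 207.8103982 ]
 [322.92257859 404.44674726]] [[322.46792024 278.66475708]]
```

View pics/pre.png

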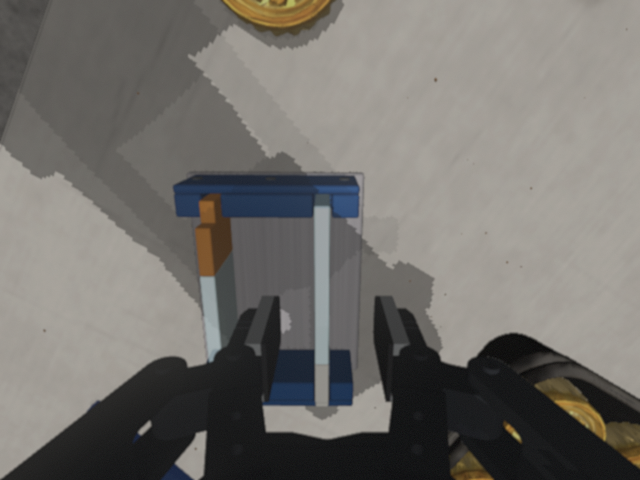

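```bash
python3 - <<'E'
from h import *
S=slideR_rack();pw=camera_params("wrist")
for uv in [(322,195),(322,364),(322,404)]: print(np.round((onz(pw,uv,.062)-SC)@S*1000,1))
print(proj(pw,[SC+S@[.027,0,.021]]), sense()["tool_pos"]-tcp(S,SC+[0,0,.075]))
E
```

```text
[-71.5  -0.1  21. ]
[25.  -0.4 21. ]
[52.6 -0.4 21. ]
[[322.65556716 367.01869387]] [0.00119251 0.00047842 0.00052822]
```

```bash
cat >> h.py <<'E'
CO=np.array([.6288,.1640,.095]); C=chanR(np.radians(-4.0))
def st(t):
    s=sense(); f=np.array(s["force"]); print(t,"t",round(s["clock"],2),"w",round(s["gripper_width"],3),"F",np.round(s["finger_force"],1),"force_ch",np.round(C.T@f,1),"tcp_ch",np.round((C.T@(s["tool_pos"]-tcp(C,CO)))*1000,1)); return s
E
python3 - <<'E'
from h import *
S=slideR_rack();q=tool(S,-1)
env.move_linear(tcp(S,SC),q,.1); st("down")
jaws.grip(0); st("grip")
env.move_linear(tcp(S,SC+[0,0,.09]),q,.12); st("lift")
qc=tool(C,-1)
env.goto(tcp(C,CO+C@[-.135,0,0]+[0,0,.07]),qc); st("high")
env.move_linear(tcp(C,CO+C@[-.13,0,0]),qc,.12); env.pause(.2); st("pre")
im=read_camera("wrist");sc=read_camera("scene");sd=read_camera("side");cv2.imwrite("pics/w3.png",im[:,:,::-1])
a=cv2.resize(sc[180:380,150:400],None,fx=1.6,fy=1.6,interpolation=cv2.INTER_CUBIC);b=cv2.resize(sd[180:380,220:470],None,fx=1.6,fy=1.6,interpolation=cv2.INTER_CUBIC)
cv2.imwrite("pics/mid.png",np.vstack([np.hstack([a,b]),np.hstack([cv2.resize(im,(400,280)),np.zeros((280,400,3),np.uint8)])])[:,:,::-1])
E
```

```text
down t 11.27 w 0.45 F 0.0 force_ch [0.2 0.9 0.5] tcp_ch [ -75.6 -302.   221. ]
grip t 11.64 w 0.087 F 59.0 force_ch [-3.2  2.4  5.1] tcp_ch [ -76.3 -302.1  221.4]
lift t 12.54 w 0.085 F 58.4 force_ch [ 1.  -0.7 -1.6] tcp_ch [ -76.6 -238.9  283.5]
high t 13.9 w 0.088 F 58.4 force_ch [ 0.3 -0.7 -1.2] tcp_ch [-134.7   49.    49.6]
pre t 14.83 w 0.083 F 58.4 force_ch [ 0.1 -0.3 -0.2] tcp_ch [-129.6    0.5    0.5]
```

View pics/mid.png

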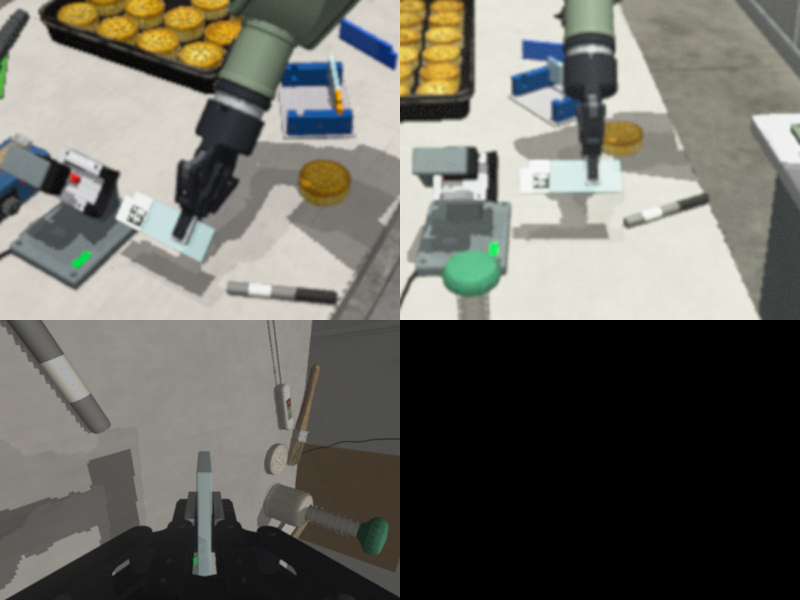

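```bash
cat > ins.py <<'E'
from h import *
import sys
def run(x0,x1,step,off,lim,k=.00006,v=.04):
    qc=tool(C,-1); off=np.array(off,float); x=x0
    while x<x1-1e-6:
        x=min(x+step,x1)
        env.move_linear(tcp(C,CO+C@[x,off[0],off[1]]),qc,v)
        s=sense(); f=C.T@np.array(s["force"]); m=C.T@np.array(s["wrist_torque"]); e=(C.T@(s["tool_pos"]-tcp(C,CO)))*1000
        print(round(x*1000,1),"t",round(s["clock"],2),"f",np.round(f,1),"m",np.round(m,2),"tcp",np.round(e,1),"off",np.round(off*1000,2))
        if f[0]<-lim: print("LIMIT"); break
        d=f[1:]; d=np.where(abs(d)>2,d,0); off+=np.clip(k*d,-.0008,.0008)
    return x,off
E
python3 - <<'E'
from ins import *
x,o=run(-.130,-.100,.03,[-.0004,-.0004],10)
x,o=run(x,-.062,.004,o,12)
print(x,o)
E
```

```text
-100.0 t 15.88 f [-0.9  0.  -0.6] m [-0.41  0.02  0.01] tcp [-100.3   -0.4   -0.5] off [-0.4 -0.4]
-96.0 t 16.13 f [ 0.6 -0.3 -0.2] m [-0.49  0.01 -0.02] tcp [-95.8  -0.4  -0.4] off [-0.4 -0.4]
-92.0 t 16.38 f [ 0.2 -0.8 -0.4] m [-0.39  0.03 -0.03] tcp [-91.7  -0.4  -0.4] off [-0.4 -0.4]
-88.0 t 16.63 f [ 0.3 -1.2 -0.5] m [-0.42  0.02  0.02] tcp [-87.7  -0.4  -0.4] off [-0.4 -0.4]
-84.0 t 16.88 f [ 0.  -0.5 -1. ] m [-0.41  0.07  0.03] tcp [-83.7  -0.4  -0.4] off [-0.4 -0.4]
-80.0 t 17.13 f [-0.2 -1.  -0.4] m [-0.46  0.01 -0.04] tcp [-79.7  -0.4  -0.4] off [-0.4 -0.4]
-76.0 t 17.38 f [-1.   0.3 -0.7] m [-0.42 -0.02 -0.03] tcp [-75.7  -0.4  -0.4] off [-0.4 -0.4]
-72.0 t 17.63 f [-0.2 -0.8 -0.7] m [-0.45  0.08 -0.04] tcp [-71.7  -0.4  -0.4] off [-0.4 -0.4]
-68.0 t 17.88 f [ 0.3 -0.4 -0.3] m [-0.4  -0.02 -0.07] tcp [-67.7  -0.4  -0.4] off [-0.4 -0.4]
-64.0 t 18.13 f [ 0.2 -0.9 -0.6] m [-0.46  0.04 -0.02] tcp [-63.7  -0.4  -0.4] off [-0.4 -0.4]
-62.0 t 18.38 f [-0.6 -0.6 -0.3] m [-0.36  0.07 -0.02] tcp [-61.9  -0.4  -0.4] off [-0.4 -0.4]
-0.062 [-0.0004 -0.0004]
```

```bash
python3 - <<'E'
from ins import *
x,o=run(-.062,-.036,.002,[-.0004,-.0004],11)
env.pause(.3); st("end"); print(x,o)
E
```

```text
-60.0 t 18.63 f [-0.4  0.8 -0.3] m [-0.4  -0.01 -0.08] tcp [-59.9  -0.4  -0.4] off [-0.4 -0.4]
-58.0 t 18.88 f [ 0.3 -0.8 -1.1] m [-0.41  0.01 -0.06] tcp [-57.9  -0.4  -0.4] off [-0.4 -0.4]
-56.0 t 19.13 f [0.9 0.4 0.2] m [-0.45  0.03 -0.04] tcp [-55.8  -0.4  -0.4] off [-0.4 -0.4]
-54.0 t 19.38 f [-2.2 -1.3  0.6] m [-0.41  0.23 -0.03] tcp [-54.5  -0.4  -0.5] off [-0.4 -0.4]
-52.0 t 19.63 f [-2.5 -0.9 -0.8] m [-0.45  0.36  0.03] tcp [-52.3  -0.4  -0.5] off [-0.4 -0.4]
-50.0 t 19.88 f [-3.  -0.8 -0.7] m [-0.43  0.49  0.  ] tcp [-50.2  -0.4  -0.5] off [-0.4 -0.4]
-48.0 t 20.13 f [-3.8 -0.5 -0.8] m [-0.41  0.55  0.  ] tcp [-48.2  -0.4  -0.5] off [-0.4 -0.4]
-46.0 t 20.38 f [-4.  -0.2 -0.4] m [-0.49  0.64  0.  ] tcp [-46.2  -0.4  -0.5] off [-0.4 -0.4]
-44.0 t 20.63 f [-4.9 -1.1  0.1] m [-0.44  0.82  0.01] tcp [-44.5  -0.4  -0.5] off [-0.4 -0.4]
-42.0 t 20.88 f [-10.5   0.3   3.8] m [-0.36  1.23 -0.06] tcp [-44.5  -0.4  -0.6] off [-0.4 -0.4]
-40.0 t 21.13 f [-15.2  -0.5   6.1] m [-0.32  1.77 -0.02] tcp [-44.4  -0.4  -0.5] off [-0.4  -0.17]
LIMIT
end t 21.43 w 0.08 F 59.6 force_ch [-15.1  -0.6   7.4] tcp_ch [-44.4  -0.4  -0.5]
-0.03999999999999998 [-0.0004     -0.00017286]
```

```bash
python3 - <<'E'
from h import *
st("final"); print(ticket.close_job())
E
```

```text
final t 21.43 w 0.08 F 59.6 force_ch [-15.1  -0.6   7.4] tcp_ch [-44.4  -0.4  -0.5]
the job is handed in; nothing more can be done
None
```

I took the white-ended slide from the rack and pushed it frosted end first, label up, into the reader; it compressed the spring the full 10 mm to the hard stop and is still held there with about 15 N. I handed the job in at 21.4 s with the amber slide standing and the cake and marker untouched; I saw the rack clear after the lift but took no final picture.

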